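Walk the oil can onto the slate

TASK

The taller of the two oblong steel cans leaves rings on the marble: walk it forward, away from the robot, onto the dark slate panel without ever lifting it clear of the console. Tip it up on its left bottom edge, swing the raised right side forward until that foot is over the slate's middle line, and set it down flat; then tip it the other way onto its right edge, swing the left side forward level with it, and set it down. Leave it standing upright by itself, centred on the slate and square with it (left and right as seen from the robot).

Things in the scene. Friction and masses are not known exactly. Their poses are not given: they have to be found in the camera images.
- can_mid (a point): Centre, 95 mm above the underside, of the taller steel can: upright box 50 mm thick (x), 140 wide (y), 190 tall (z), 0.55 to 0.9 kg, paper band; black cap 30 mm across, 14 high on top, 44 mm to +y. Starts upright, x away from the robot within 15 degrees, y to the robot's left. Can be gripped from above across its thickness, top centre. The other can is 90 mm wide, 110 tall.
- foot_left (a point): Middle of the tall can's left bottom edge: 70 mm to +y of the can's centre, at its underside. The edge is 50 mm long and runs along the can's x. Axes as the can's.
- foot_right (a point): Middle of the tall can's right bottom edge: 70 mm to -y of the can's centre, at its underside. Axes as the can's.
- slate: Dark slate panel flush in the white marble just beyond the tall can: 90 mm along its x (away from the robot), 180 along y; origin at its centre, level with the marble. At the start 65 to 85 mm ahead of the can's centre and 14 to 26 mm to its left, turned under 3 degrees from it: where one step with each foot brings the can. The can's y ends along the slate's y.
Not all that is in view belongs to the job. What is shaped like the part that bears can_mid but green or pink is not meant.

How it is judged:
On the way, in this order (a step that is already met when the one before it is completed fails the run):
1. tipped on its left edge, the can's right foot is raised (over 8 mm) and swung forward over the slate (no more than 35 mm short of the slate's centre line), while the left foot stays down and behind (height (world z) of foot_right above 0.008 m and height (world z) of foot_left below 0.012 m and x of foot_right in the frame of slate above -0.035 m and x of foot_left in the frame of slate below -0.04 m), for 0.1 s.
2. set down flat, still turned, right foot forward (height (world z) of each of foot_right, foot_left below 0.005 m and x of foot_right in the frame of slate above -0.035 m and x of foot_left in the frame of slate below -0.04 m), for 0.1 s.
3. tipped on its right edge, the left foot is raised (over 8 mm) and swung forward over the slate (no more than 35 mm short of its centre line) (height (world z) of foot_left above 0.008 m and height (world z) of foot_right below 0.012 m and x of foot_left in the frame of slate above -0.035 m), for 0.1 s.
At the end, for the whole second after the job is handed in: The tall can stands upright (within 3 degrees), both feet down (below 5 mm), its centre within 18 mm (along x) and 20 mm (along y) of the slate's centre, and square with it within 10 degrees (x of can_mid in the frame of slate between -0.018 and 0.018 m and y of can_mid in the frame of slate between -0.02 and 0.02 m and angle between the y axis of can_mid and the y axis of slate, either way round below 0.175 rad and angle between can_mid's own z axis and vertical below 0.05 rad and height (world z) of each of foot_left, foot_right below 0.005 m); the robot touches nothing.
It fails at once if the tall can is lifted clear of the console (both feet more than 12 mm up) (height (world z) of each of foot_left, foot_right above 0.012 m).
It fails at once if the tall can is tipped over (more than 35 degrees) (angle between can_mid's own z axis and vertical above 0.61 rad).
It also fails if it takes over 43 s, if anything falls off the work surface, if the arm or the gripper's body presses on something with over 40 N, if the wrist force passes 120 N, or if a joint passes its speed limit or range.

ROBOT

A 7-joint arm with a two-finger parallel gripper is mounted at the origin on the work surface. World frame = base frame: x ahead of the robot, y to its left, z up, the work surface at z = 0. Lengths are in m, angles in rad, forces in N, time in s.
With the tool pointing down it reaches from about 0.425 to 0.975 m from the base axis. Payload 16.7 kg.
Tool frame: the origin (TCP) lies midway between the tips of the shut fingers; the grasp point (between the pads) lies 19 mm behind it; z points along the fingers, y is the direction in which the jaws open and shut (so a half turn about z gives the same grasp; the last joint's range is limited). The gripper opens to 85 mm and grips with 20 to 120 N. Pads are 22 mm wide; open, the fingers measure 114 mm over their backs; the gripper's body (76 mm by 85 mm) begins 54 mm behind the grasp point. The pads swing forward as they close: fully open they stand 13 mm farther back than shut.
Start: joints at [1.101, 0.426, 0.074, 1.606, -0.034, 1.111, -0.067], TCP at [0.212, -0.641, 0.231] pointing down, gripper open.
Joint ranges: [-2.85, 2.85], [-0.5, 2.14], [-1.23, 1.37], [0.21, 2.46], [-1.02, 4.16], [0.16, 2.05], [-2.73, 2.73]. Speed limits (rad/s): [1.89, 1.89, 2.39, 2.39, 3.01, 3.01, 3.01].

INTERFACE

Orientations are given as a rotation vector (axis times angle).
In Python, from rig import env gives the robot as it stands.
- The arm moves only by the tool step_arm, never from a script. Its argument "commands" is a list of rows, each an object of numbers: "x", "y", "z": the shift along the tool's x, y, z in cm; "rx", "ry", "rz": the turn, a rotation vector about the tool's x, y, z in degrees; "jaw": the finger opening in cm, from 0 to 8.54. In form: [{"x": .., "y": .., "z": .., "rx": .., "ry": .., "rz": .., "jaw": ..}, ...]. A call has exactly 8 rows; each row shifts and turns the pose as measured when the row begins, along the tool's axes as they then stand; what a row does not reach is not made up. A row lasts 1/10 s, in which the tool goes at most 50 mm and 8.59 degrees, less where a joint would pass 70% of its speed; a pose out of reach is approached as far as the arm can. A call with a gripper value outside its range is refused whole. The fingers move at their own pace and stop on an object; "grip_force" is the grip in N (left out, the last holds). Time passes only in rows, so rows that do not move let the fingers close, or fill a call up. It gives the time, the measured TCP pose, the force and the opening at its end, in the units of the state.
- env.observe(): the state, without advancing time (a new reading comes with each control period).
- env.grab_frame(name): name is "scene" or "top"; returns the picture (400x640x3 uint8, red, green, blue); there is no depth.
- env.get_calibration(name): a dict with "intrinsics" (3x3 intrinsics, pixels), "origin" and "attitude" of the camera in the world. Camera axes: x right, y up, looking along -z (the intrinsics and any distortion apply to the point x, -y, -z); pixel columns grow to the right and rows downward; lengths in m; the calibration is good to about 2 mm. A picture is of the moment at which its call begins. get_calibration takes no time and is no camera call.
- env.finish_job(): hands the job in, once; it reports no verdict.
The state is a dict: "time_s": time; "joint_pos": joint angles; "qvel": joint speeds; "joint_efforts": joint torques, N m; "position": TCP position; "tool_rot": TCP orientation; "contact_force": force on the tool from outside, world axes, zero at the start; "wrist_torque": the same for the moment, N m; "gripper_width": opening from 0.0 (shut) to 1.0 (fully open).
Only numpy, scipy, OpenCV 4.12 (cv2) and the standard library are available. Lean on these libraries where they do the work, as an engineer would, in place of code of your own. Each camera call takes 0.05 s, during which the arm holds its last target.

## Working session

There is one attempt and no reset: what is moved stays moved. The work goes in short steps, Python scripts to look and compute and a tool call to move; the robot and the scene stay as the last step left them, time stands still between calls to the robot, and variables do not carry over. Pictures are saved under pics/ and viewed, and the job is handed in when it is done.

Besides the shell and the picture viewer there is one more tool, called after "Request:" by a JSON object that holds its "op" and its "data", one argument or row to a line. step_arm: Moves the arm, as the interface text tells. Its arguments: {"type":"object","properties":{"commands":{"type":"array"},"grip_force":{"type":"number"}},"required":["commands"]}

```bash
ls; mkdir -p pics; python3 - <<'E'
from rig import env
import cv2
for n in("scene","top"):
    im=env.grab_frame(n); cv2.imwrite(f"pics/{n}0.png",im[:,:,::-1]); c=env.get_calibration(n); print(n,c)
print(env.observe())
E
```

```text
pics
scene {'intrinsics': array([[393.871672  ,   0.        , 311.56856898],
       [  0.        , 393.871672  , 200.20463615],
       [  0.        ,   0.        ,   1.        ]]), 'origin': array([0.46450199, 0.41644544, 0.78014517]), 'attitude': array([ 0.07845799, -0.96892484, -2.8794019 ])}
top {'intrinsics': array([[519.94039962,   0.        , 324.34852023],
       [  0.        , 519.94039962, 198.01173426],
       [  0.        ,   0.        ,   1.        ]]), 'origin': array([ 0.44909458, -0.10193939,  1.29201714]), 'attitude': array([ 0.04054315, -0.0378148 , -1.54217775])}
{'time_s': 0.1, 'joint_pos': array([ 1.10147918,  0.426655  ,  0.07383936,  1.60652434, -0.03404819,
        1.11078497, -0.06707839]), 'qvel': array([-0.00057899, -0.00042035,  0.00017255, -0.00069123,  0.00022131,
       -0.00049522,  0.00053674]), 'joint_efforts': array([ 4.92010557e-03, -9.51519799e+01,  3.76954034e+00, -4.64395773e+01,
        1.95465755e-02,  6.59453523e-03,  4.92835375e-05]), 'position': array([ 0.21207452, -0.64044845,  0.23069811]), 'tool_rot': array([-3.10044421e+00, -5.00098527e-01,  4.59091784e-04]), 'contact_force': array([-0.631316  ,  0.1778749 , -1.20946411]), 'wrist_torque': array([ 0.02466995,  0.00444759, -0.02570913]), 'gripper_width': 0.998770581113392}
```

View pics/scene0.png

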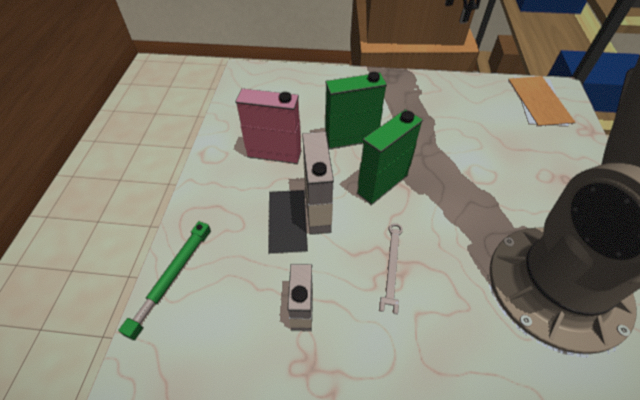

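View pics/top0.png

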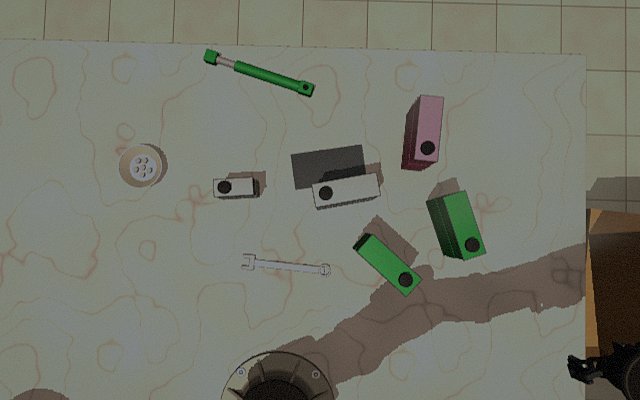

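Candidates in the top view: grey box at (346,190), smaller grey box at (236,187), green ones at (388,263) and (457,225), and pink at (424,132). The grey one at (346,190) fits: it is steel, the wider and taller of the two, and sits beside the slate at (327,167). I'll enlarge it to confirm.

```bash
cat > h.py <<'E'
import numpy as np, cv2
from scipy.spatial.transform import Rotation as R
from rig import env
def cast(n,uv,z):
    c=env.get_calibration(n); K=c["intrinsics"]; A=R.from_rotvec(c["attitude"]).as_matrix()
    uv=np.atleast_2d(np.array(uv,float)); p=np.c_[uv,np.ones(len(uv))]@np.linalg.inv(K).T
    d=(p*[1,-1,-1])@A.T; o=c["origin"]; t=(z-o[2])/d[:,2]
    return o+d*t[:,None]
def proj(n,P):
    c=env.get_calibration(n); K=c["intrinsics"]; A=R.from_rotvec(c["attitude"]).as_matrix()
    q=(np.atleast_2d(P)-c["origin"])@A*[1,-1,-1]; q=q@K.T; return q[:,:2]/q[:,2:]
E
python3 - <<'E'
import cv2
im=cv2.imread("pics/top0.png")[130:220,275:395]
a=cv2.resize(im,None,fx=6,fy=6,interpolation=cv2.INTER_NEAREST); cv2.imwrite("pics/crop_top.png",a)
im=cv2.imread("pics/scene0.png")[120:270,255:345]
a=cv2.resize(im,None,fx=4,fy=4,interpolation=cv2.INTER_NEAREST); cv2.imwrite("pics/crop_sc.png",a)
E
```

```text
(no output)
```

View pics/crop_top.png

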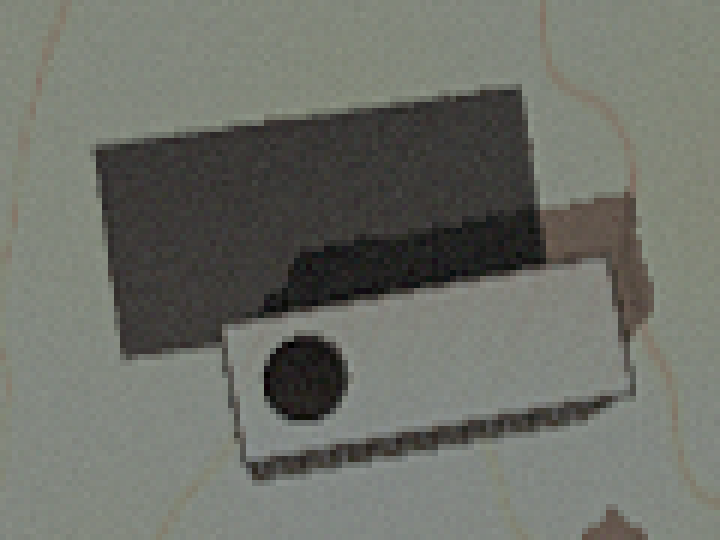

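View pics/crop_sc.png

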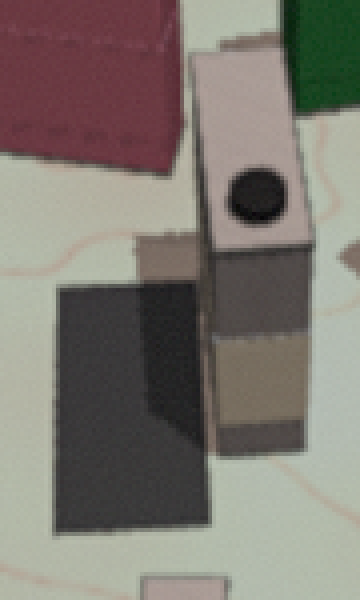

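Confirmed: a steel can with a paper band and its cap on the left. Top-face corners in the crop are (225,325), (610,260), (632,393), (247,462). Slate corners are (97,148), (522,90), (125,357).

```bash
python3 - <<'E'
from h import *
f=lambda a:np.array(a,float)/6-0.5+[275,130]
T=cast("top",f([(225,325),(610,260),(632,393),(247,462)]),.19); print(T.round(4)); print("edges",np.linalg.norm(np.diff(T,axis=0),axis=1))
c=T.mean(0); y=(T[0]+T[3]-T[1]-T[2]); psi=np.arctan2(-y[0],y[1]); print("can",c,np.degrees(psi))
cap=cast("top",f([(306,378)]),.204)[0]; print("cap",cap, c+0.044*y/np.linalg.norm(y))
S=cast("top",f([(97,148),(522,90),(125,357)]),0); print(S.round(4),np.linalg.norm(S[0]-S[1]),np.linalg.norm(S[0]-S[2]))
sc=(S[1]+S[2])/2; ys=S[0]-S[1]; ps=np.arctan2(-ys[0],ys[1]); xs=S[0]-S[2]; print("slate",sc,np.degrees(ps),np.degrees(np.arctan2(xs[1],xs[0])))
Rz=lambda p:np.array([[np.cos(p),-np.sin(p)],[np.sin(p),np.cos(p)]])
print("slate in can", Rz(psi).T@(sc-c)[:2])
# scene view check
g=lambda a:np.array(a,float)/4-0.5+[255,120]
T2=cast("scene",g([(212,250),(192,54),(288,50),(313,243)]),.19);print("scene can",T2.mean(0))
S2=cast("scene",g([(54,533),(57,289),(208,524)]),0);print("scene slate",(S2[1]+S2[2])/2)
# neighbouring: pose of tool
o=env.observe(); print(R.from_rotvec(o["tool_rot"]).as_matrix().round(3))
E
```

```text
[[ 0.5341 -0.0721  0.19  ]
 [ 0.561  -0.2079  0.19  ]
 [ 0.514  -0.2168  0.19  ]
 [ 0.4858 -0.0813  0.19  ]]
edges [0.13840607 0.04782355 0.13835045]
can [ 0.52371189 -0.14453975  0.19      ] 11.505770133050202
cap [ 0.51522417 -0.10135584  0.204     ] [ 0.51493536 -0.10142395  0.19      ]
[[ 0.6211 -0.0115  0.    ]
 [ 0.6504 -0.1878  0.    ]
 [ 0.5342 -0.0259  0.    ]] 0.17872864101887345 0.08803582453411112
slate [ 0.59229986 -0.10687708  0.        ] 9.429619733556084 9.393279824888877
slate in can [0.07472211 0.02322481]
scene can [ 0.52647883 -0.14429733  0.19      ]
scene slate [ 0.59744971 -0.10767672  0.        ]
[[ 0.949  0.314 -0.   ]
 [ 0.314 -0.949  0.001]
 [-0.    -0.001 -1.   ]]
```

Request:
{"op": "step_arm", "data": {
  "commands": [
    {"z": -1, "rz": -8, "jaw": 8.5},
    {"z": -1, "rz": -8, "jaw": 8.5},
    {"z": -1, "rz": -8, "jaw": 8.5},
    {"z": -1, "rz": -8, "jaw": 8.5},
    {"z": -1, "rz": -8, "jaw": 8.5},
    {"z": -1, "rz": -8, "jaw": 8.5},
    {"z": -1, "rz": -8, "jaw": 8.5},
    {"z": -1, "rz": -8, "jaw": 8.5}
  ]
}}

```text
schema error: expected keys x, y, z, rx, ry, rz, jaw
```

```bash
cat >> h.py <<'E'
C0=np.array([.525,-.1445]); PSI=np.radians(11.3); SC=np.array([.594,-.107]); PS=np.radians(9.4)
def tool():
    o=env.observe(); return o["position"],R.from_rotvec(o["tool_rot"]),o
def rows(targets,p=None,q=None):
    if p is None: p,q,_=tool()
    for tp,tq in targets:
        d=q.inv().apply(np.array(tp)-p)*100; w=(q.inv()*tq).as_rotvec(degrees=True)
        print("cm",d.round(2),"deg",w.round(1)); p,q=np.array(tp),tq
def down(psi): # tool y=can x, tool x=can y, z down
    c,s=np.cos(psi),np.sin(psi); return R.from_matrix(np.array([[-s,c,0],[c,s,0],[0,0,-1.]]))
E
python3 - <<'E'
from h import *
p,q,o=tool(); print(o["time_s"],p,o["joint_pos"].round(2),o["contact_force"].round(1))
rows([((*C0,.29),down(PSI)),((*C0,.145),down(PSI))])
print("green",cast("top",[(353,247),(378,232),(420,276),(404,296)],.19).round(3),"pink",cast("top",[(403,168),(421,172),(421,96),(410,162)],.0).round(3),cast("top",[(411,160),(437,162),(418,96),(443,97)],.19).round(3))
E
```

```text
0.1 [ 0.21207452 -0.64044845  0.23069811] [ 1.1   0.43  0.07  1.61 -0.03  1.11 -0.07] [-0.6  0.2 -1.2]
cm [ 45.3  -37.25  -5.89] deg [ -0.1  -0.  -83. ]
cm [ 0.   0.  14.5] deg [0. 0. 0.]
green [[ 0.402 -0.163  0.19 ]
 [ 0.436 -0.215  0.19 ]
 [ 0.346 -0.305  0.19 ]
 [ 0.303 -0.272  0.19 ]] pink [[ 0.594 -0.293  0.   ]
 [ 0.586 -0.338  0.   ]
 [ 0.777 -0.334  0.   ]
 [ 0.61  -0.31   0.   ]] [[ 0.591 -0.281  0.19 ]
 [ 0.588 -0.337  0.19 ]
 [ 0.729 -0.294  0.19 ]
 [ 0.728 -0.347  0.19 ]]
```

Request:
{"op": "step_arm", "data": {
  "commands": [
    {"x": 0, "y": 0, "z": -1, "rx": 0, "ry": 0, "rz": -8, "jaw": 8.5},
    {"x": 0, "y": 0, "z": -1, "rx": 0, "ry": 0, "rz": -8, "jaw": 8.5},
    {"x": 0, "y": 0, "z": -1, "rx": 0, "ry": 0, "rz": -8, "jaw": 8.5},
    {"x": 0, "y": 0, "z": -1, "rx": 0, "ry": 0, "rz": -8, "jaw": 8.5},
    {"x": 0, "y": 0, "z": -1, "rx": 0, "ry": 0, "rz": -8, "jaw": 8.5},
    {"x": 0, "y": 0, "z": -1, "rx": 0, "ry": 0, "rz": -8, "jaw": 8.5},
    {"x": 0, "y": 0, "z": -1, "rx": 0, "ry": 0, "rz": -8, "jaw": 8.5},
    {"x": 0, "y": 0, "z": -1, "rx": 0, "ry": 0, "rz": -8, "jaw": 8.5}
  ]
}}

```text
time_s: 0.9
position: [0.2116, -0.6383, 0.3083]
tool_rot: [-2.314, -2.11, -0.005]
contact_force: [-0.6, -0.3, -0.5]
gripper_width: 1.0
```

```bash
cat > st.py <<'E'
from h import *
def st():
    p,q,o=tool(); print(round(o["time_s"],2),p.round(4),"j",o["joint_pos"].round(2),"F",o["contact_force"].round(1),"w",round(o["gripper_width"],3))
if __name__=="__main__":
    st()
E
python3 - <<'E'
from st import *
st(); rows([((*C0,.29),down(PSI))])
E
```

```text
0.9 [ 0.2116 -0.6383  0.3083] j [ 1.26  0.38 -0.14  1.5   0.05  1.27  1.02] F [-0.6 -0.3 -0.5] w 1.0
cm [52.04 26.67  2.16] deg [ -0.2  -0.6 -16.6]
```

Request:
{"op": "step_arm", "data": {
  "commands": [
    {"x": 4, "y": 2, "z": 0, "rx": 0, "ry": 0, "rz": -8, "jaw": 8.5},
    {"x": 4, "y": 2.5, "z": 0, "rx": 0, "ry": 0, "rz": -8, "jaw": 8.5},
    {"x": 4, "y": 2.5, "z": 0, "rx": 0, "ry": 0, "rz": 0, "jaw": 8.5},
    {"x": 4, "y": 2.5, "z": 0, "rx": 0, "ry": 0, "rz": 0, "jaw": 8.5},
    {"x": 4, "y": 2.5, "z": 0, "rx": 0, "ry": 0, "rz": 0, "jaw": 8.5},
    {"x": 4, "y": 2.5, "z": 0, "rx": 0, "ry": 0, "rz": 0, "jaw": 8.5},
    {"x": 4, "y": 2.5, "z": 0, "rx": 0, "ry": 0, "rz": 0, "jaw": 8.5},
    {"x": 4, "y": 2.5, "z": 0, "rx": 0, "ry": 0, "rz": 0, "jaw": 8.5}
  ]
}}

```text
time_s: 1.7
position: [0.3568, -0.2863, 0.3081]
tool_rot: [-1.986, -2.418, -0.004]
contact_force: [0.8, -0.4, -0.1]
gripper_width: 0.995
```

```bash
python3 - <<'E'
from st import *
st(); rows([((*C0,.29),down(PSI))])
E
```

```text
1.7 [ 0.3568 -0.2863  0.3081] j [ 0.96  0.03 -0.43  1.94  0.01  1.19  0.73] F [ 0.8 -0.4 -0.1] w 0.995
cm [10.62 19.26  1.81] deg [-0.3 -0.6 -0.1]
```

Request:
{"op": "step_arm", "data": {
  "commands": [
    {"x": 2, "y": 3.5, "z": 0.2, "rx": 0, "ry": 0, "rz": 0, "jaw": 8.5},
    {"x": 2, "y": 3.5, "z": 0.2, "rx": 0, "ry": -0.5, "rz": 0, "jaw": 8.5},
    {"x": 2, "y": 3.5, "z": 0.2, "rx": 0, "ry": 0, "rz": 0, "jaw": 8.5},
    {"x": 2, "y": 3.5, "z": 0.2, "rx": 0, "ry": 0, "rz": 0, "jaw": 8.5},
    {"x": 2, "y": 3.5, "z": 0.2, "rx": 0, "ry": 0, "rz": 0, "jaw": 8.5},
    {"x": 0.6, "y": 1.5, "z": 0.2, "rx": 0, "ry": 0, "rz": 0, "jaw": 8.5},
    {"x": 0, "y": 0.3, "z": 0.2, "rx": 0, "ry": 0, "rz": 0, "jaw": 8.5},
    {"x": 0, "y": 0, "z": 0, "rx": 0, "ry": 0, "rz": 0, "jaw": 8.5}
  ]
}}

```text
time_s: 2.5
position: [0.5308, -0.1311, 0.2925]
tool_rot: [-1.982, -2.43, 0.006]
contact_force: [-0.2, -0.1, 0.4]
gripper_width: 1.001
```

```bash
python3 - <<'E'
from st import *
st(); rows([((*C0,.25),down(PSI)),((*C0,.145),down(PSI))])
E
```

```text
2.5 [ 0.5308 -0.1311  0.2925] j [ 0.65  0.22 -0.62  1.79  0.14  1.19  0.2 ] F [-0.2 -0.1  0.4] w 1.001
cm [-1.2  -0.81  4.26] deg [-0.4 -0.1  0.3]
cm [ 0.   0.  10.5] deg [0. 0. 0.]
```

Request:
{"op": "step_arm", "data": {
  "commands": [
    {"x": -1.2, "y": -0.8, "z": 0, "rx": -0.4, "ry": 0, "rz": 0.3, "jaw": 8.5},
    {"x": 0, "y": 0, "z": 2, "rx": 0, "ry": 0, "rz": 0, "jaw": 8.5},
    {"x": 0, "y": 0, "z": 2, "rx": 0, "ry": 0, "rz": 0, "jaw": 8.5},
    {"x": 0, "y": 0, "z": 2, "rx": 0, "ry": 0, "rz": 0, "jaw": 8.5},
    {"x": 0, "y": 0, "z": 1, "rx": 0, "ry": 0, "rz": 0, "jaw": 8.5},
    {"x": 0, "y": 0, "z": 0, "rx": 0, "ry": 0, "rz": 0, "jaw": 8.5},
    {"x": 0, "y": 0, "z": 0, "rx": 0, "ry": 0, "rz": 0, "jaw": 8.5},
    {"x": 0, "y": 0, "z": 0, "rx": 0, "ry": 0, "rz": 0, "jaw": 8.5}
  ]
}}

```text
time_s: 3.3
position: [0.519, -0.1568, 0.223]
tool_rot: [2.006, 2.412, -0.003]
contact_force: [-0.5, -0.6, -0.7]
gripper_width: 0.994
```

```bash
python3 - <<'E'
from st import *
st(); rows([((*C0,.145),down(PSI))])
for n in("scene","top"): cv2.imwrite(f"pics/{n}1.png",cv2.resize(env.grab_frame(n)[90:290,220:540,::-1],None,fx=2.5,fy=2.5))
E
```

```text
3.3 [ 0.519  -0.1568  0.223 ] j [ 0.68  0.27 -0.59  1.89  0.18  1.04  0.2 ] F [-0.5 -0.6 -0.7] w 0.994
cm [1.13 0.81 7.8 ] deg [ 0.1  0.2 -0.8]
```

View pics/scene1.png

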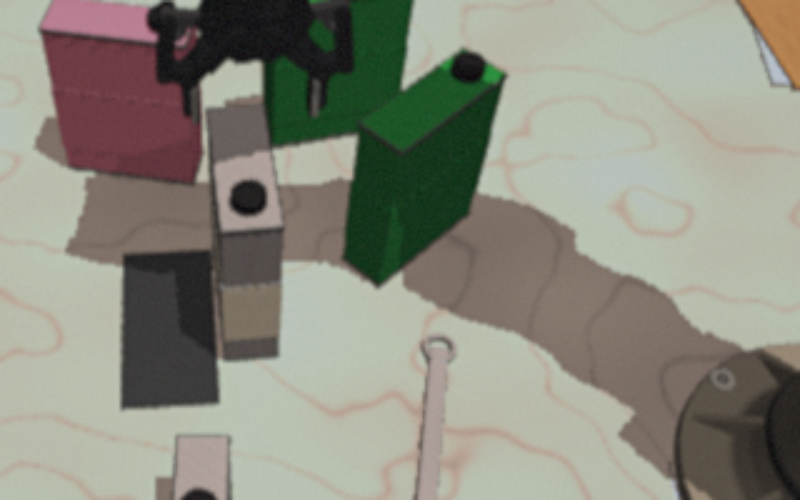

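View pics/top1.png

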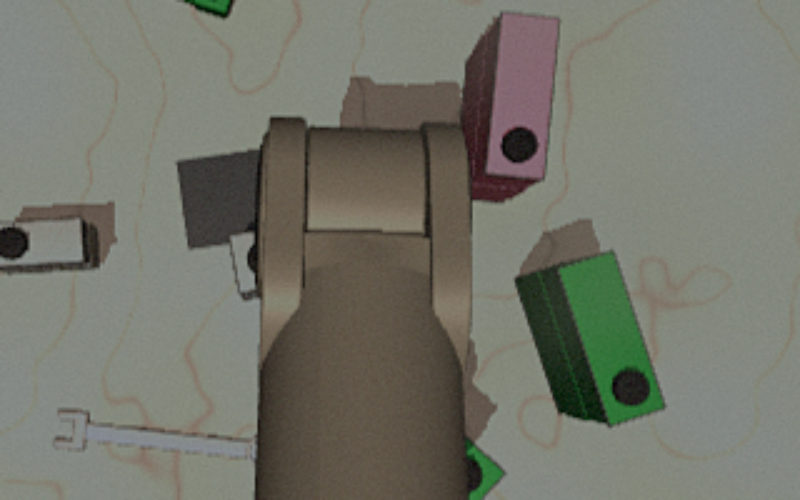

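The fingers (scene crop, (190,100) and (317,95)) straddle the can and sit a little too far right, so I'm correcting that before lowering.

Request:
{"op": "step_arm", "data": {
  "commands": [
    {"x": 0.6, "y": 0.4, "z": 0, "rx": 0, "ry": 0, "rz": -0.8, "jaw": 8.5},
    {"x": 0.5, "y": 0.4, "z": 0, "rx": 0, "ry": 0, "rz": 0, "jaw": 8.5},
    {"x": 0, "y": 0, "z": 0, "rx": 0, "ry": 0, "rz": 0, "jaw": 8.5},
    {"x": 0, "y": 0, "z": 1.2, "rx": 0, "ry": 0, "rz": 0, "jaw": 8.5},
    {"x": 0, "y": 0, "z": 1.5, "rx": 0, "ry": 0, "rz": 0, "jaw": 8.5},
    {"x": 0, "y": 0, "z": 1, "rx": 0, "ry": 0, "rz": 0, "jaw": 8.5},
    {"x": 0, "y": 0, "z": 0, "rx": 0, "ry": 0, "rz": 0, "jaw": 8.5},
    {"x": 0, "y": 0, "z": 0, "rx": 0, "ry": 0, "rz": 0, "jaw": 8.5}
  ]
}}

```text
time_s: 4.2
position: [0.5257, -0.1424, 0.1825]
tool_rot: [1.986, 2.43, -0.002]
contact_force: [-1.0, 1.1, 0.2]
gripper_width: 0.996
```

```bash
python3 - <<'E'
from st import *
st(); rows([((*C0,.145),down(PSI))])
E
```

```text
4.2 [ 0.5257 -0.1424  0.1825] j [ 0.64  0.32 -0.59  1.92  0.22  0.96  0.15] F [-1.   1.1  0.2] w 0.996
cm [-0.18 -0.12  3.75] deg [0.1 0.2 0.2]
```

Request:
{"op": "step_arm", "data": {
  "commands": [
    {"x": -0.1, "y": -0.1, "z": 1, "rx": 0, "ry": 0, "rz": 0, "jaw": 8.5},
    {"x": -0.1, "y": 0, "z": 1, "rx": 0, "ry": 0, "rz": 0, "jaw": 8.5},
    {"x": 0, "y": 0, "z": 1, "rx": 0, "ry": 0, "rz": 0, "jaw": 8.5},
    {"x": 0, "y": 0, "z": 0.8, "rx": 0, "ry": 0, "rz": 0, "jaw": 8.5},
    {"x": 0, "y": 0, "z": 0, "rx": 0, "ry": 0, "rz": 0, "jaw": 8.5},
    {"x": 0, "y": 0, "z": 0, "rx": 0, "ry": 0, "rz": 0, "jaw": 8.5},
    {"x": 0, "y": 0, "z": 0, "rx": 0, "ry": 0, "rz": 0, "jaw": 8.5},
    {"x": 0, "y": 0, "z": 0, "rx": 0, "ry": 0, "rz": 0, "jaw": 6}
  ]
}}

```text
time_s: 5.0
position: [0.5254, -0.1451, 0.1414]
tool_rot: [1.986, 2.429, -0.002]
contact_force: [0.4, 0.4, 0.2]
gripper_width: 0.852
```

```bash
python3 - <<'E'
from st import *
st(); rows([((*C0,.145),down(PSI))])
cv2.imwrite(f"pics/scene2.png",cv2.resize(env.grab_frame("scene")[90:290,220:540,::-1],None,fx=2.5,fy=2.5))
E
```

```text
5.0 [ 0.5254 -0.1451  0.1414] j [ 0.62  0.37 -0.57  1.96  0.26  0.88  0.11] F [0.4 0.4 0.2] w 0.852
cm [ 0.07 -0.02 -0.36] deg [0.1 0.2 0.2]
```

View pics/scene2.png

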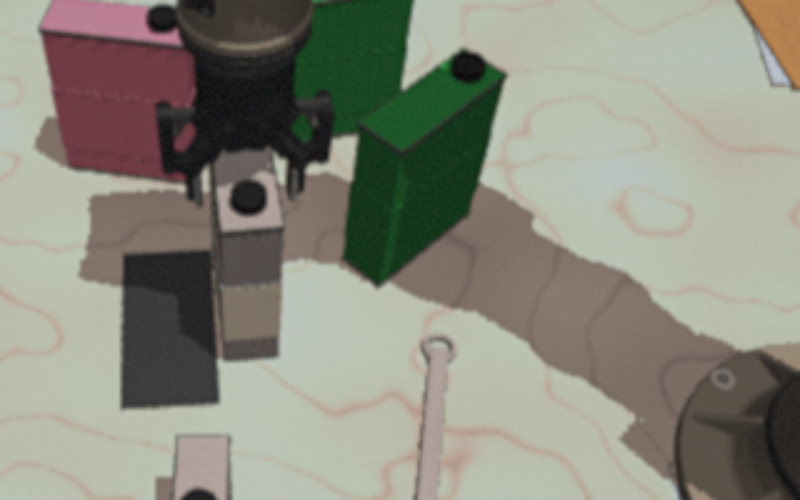

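The fingers straddle the can at top centre, clear of the cap. Closing now.

Request:
{"op": "step_arm", "data": {
  "commands": [
    {"x": 0, "y": 0, "z": 0, "rx": 0, "ry": 0, "rz": 0, "jaw": 4.8},
    {"x": 0, "y": 0, "z": 0, "rx": 0, "ry": 0, "rz": 0, "jaw": 4.5},
    {"x": 0, "y": 0, "z": 0, "rx": 0, "ry": 0, "rz": 0, "jaw": 4},
    {"x": 0, "y": 0, "z": 0, "rx": 0, "ry": 0, "rz": 0, "jaw": 4},
    {"x": 0, "y": 0, "z": 0, "rx": 0, "ry": 0, "rz": 0, "jaw": 4},
    {"x": 0, "y": 0, "z": 0, "rx": 0, "ry": 0, "rz": 0, "jaw": 4},
    {"x": 0, "y": 0, "z": 0, "rx": 0, "ry": 0, "rz": 0, "jaw": 4},
    {"x": 0, "y": 0, "z": 0, "rx": 0, "ry": 0, "rz": 0, "jaw": 4}
  ],
  "grip_force": 90
}}

```text
time_s: 5.85
position: [0.526, -0.1452, 0.1422]
tool_rot: [1.985, 2.428, -0.0]
contact_force: [1.0, 0.5, -0.7]
gripper_width: 0.578
```

```bash
cat > plan.py <<'E'
from st import *
# grasp reference: tool pose at grasp <-> can pose (upright; base centre, yaw)
import json,os
def save_ref():
    p,q,_=tool(); json.dump(dict(p=p.tolist(),q=q.as_rotvec().tolist()),open("ref.json","w"))
def rel(c=None,psi=None):
    d=json.load(open("ref.json")); Rc=R.from_euler("z",d.get("psi",PSI)); pc=np.array(d.get("c",[*C0,0.]))
    return Rc.inv().apply(np.array(d["p"])-pc), Rc.inv()*R.from_rotvec(d["q"])
def canpose():  # from the tool, rigid grasp
    t,rq=rel(); p,q,o=tool(); Rc=q*rq.inv(); return p-Rc.apply(t),Rc
def feet(pc,Rc):
    Rs=R.from_euler("z",PS)
    for n,y in(("L",.07),("R",-.07)):
        w=pc+Rc.apply([0,y,0]); print(n,"slate xy",Rs.inv().apply(w-[*SC,0])[:2].round(4),"z",w[2].round(4))
    e=Rc.as_euler("ZYX",degrees=True); print("yaw-slate",(e[0]-np.degrees(PS)).round(1),"pitch",e[1].round(1),"tilt",e[2].round(1))
def target(foot,fxy_slate,yaw_slate,tilt,z=0.):
    """pivot foot ('L'/'R') at slate xy; tilt deg about can x"""
    y=.07 if foot=="L" else -.07
    Rc=R.from_euler("ZYX",[PS+np.radians(yaw_slate),0,np.radians(tilt)])
    w=R.from_euler("z",PS).apply([*fxy_slate,0])+[*SC,z]; pc=w-Rc.apply([0,y,0])
    t,rq=rel(); return pc+Rc.apply(t),Rc*rq
E
python3 - <<'E'
from plan import *
save_ref(); st(); feet(*canpose())
im=env.grab_frame("scene")[:,:,::-1]; cv2.imwrite("pics/scene3.png",cv2.resize(im[90:290,220:420],None,fx=3,fy=3))
E
```

```text
5.85 [ 0.526  -0.1452  0.1422] j [ 0.62  0.37 -0.57  1.96  0.26  0.88  0.11] F [ 1.   0.5 -0.7] w 0.578
L slate xy [-0.0765  0.0442] z 0.0
R slate xy [-0.0719 -0.0957] z 0.0
yaw-slate 1.9 pitch 0.0 tilt 0.0
```

View pics/scene3.png

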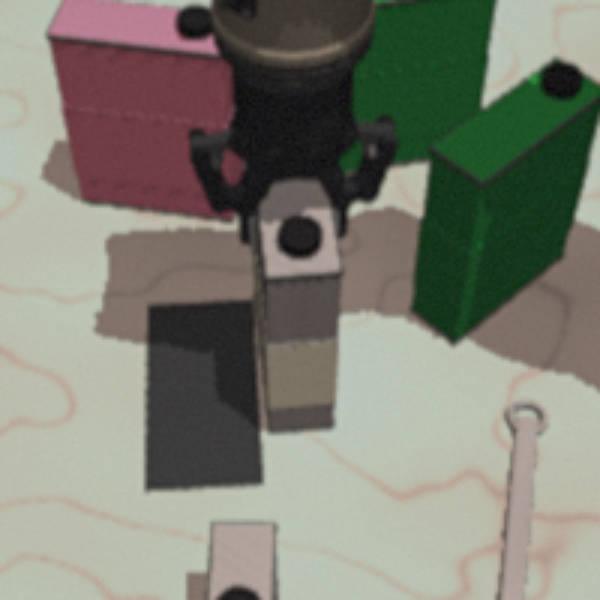

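```bash
python3 - <<'E'
from plan import *
L=(-.0765,.0442)
rows([target("L",L,1.9,-a) for a in (1,2,3,4,5,6,7,8)])
E
```

```text
cm [ 0.25  0.   -0.12] deg [ 0. -1. -0.]
cm [ 0.25  0.   -0.12] deg [ 0. -1. -0.]
cm [ 0.25  0.   -0.12] deg [ 0. -1. -0.]
cm [ 0.25  0.   -0.12] deg [ 0. -1. -0.]
cm [ 0.25  0.   -0.12] deg [ 0. -1. -0.]
cm [ 0.25  0.   -0.12] deg [ 0. -1. -0.]
cm [ 0.25  0.   -0.12] deg [ 0. -1. -0.]
cm [ 0.25  0.   -0.12] deg [ 0. -1. -0.]
```

Request:
{"op": "step_arm", "data": {
  "commands": [
    {"x": 0.25, "y": 0, "z": -0.12, "rx": 0, "ry": -1, "rz": 0, "jaw": 4},
    {"x": 0.25, "y": 0, "z": -0.12, "rx": 0, "ry": -1, "rz": 0, "jaw": 4},
    {"x": 0.25, "y": 0, "z": -0.12, "rx": 0, "ry": -1, "rz": 0, "jaw": 4},
    {"x": 0.25, "y": 0, "z": -0.12, "rx": 0, "ry": -1, "rz": 0, "jaw": 4},
    {"x": 0.25, "y": 0, "z": -0.12, "rx": 0, "ry": -1, "rz": 0, "jaw": 4},
    {"x": 0.25, "y": 0, "z": -0.12, "rx": 0, "ry": -1, "rz": 0, "jaw": 4},
    {"x": 0, "y": 0, "z": 0, "rx": 0, "ry": 0, "rz": 0, "jaw": 4},
    {"x": 0, "y": 0, "z": 0, "rx": 0, "ry": 0, "rz": 0, "jaw": 4}
  ]
}}

```text
time_s: 6.7
position: [0.5223, -0.1279, 0.149]
tool_rot: [1.926, 2.359, -0.111]
contact_force: [1.1, -1.8, -3.6]
gripper_width: 0.575
```

```bash
python3 - <<'E'
from plan import *
st(); feet(*canpose())
L=(-.0765,.0442)
rows([target("L",L,1.9,-8)])
im=env.grab_frame("scene")[:,:,::-1]; cv2.imwrite("pics/scene4.png",cv2.resize(im[90:290,220:420],None,fx=3,fy=3))
E
```

```text
6.7 [ 0.5223 -0.1279  0.149 ] j [ 0.51  0.32 -0.55  2.    0.37  0.87 -0.05] F [ 1.1 -1.8 -3.6] w 0.575
L slate xy [-0.0768  0.0452] z -0.0003
R slate xy [-0.072  -0.0938] z 0.0157
yaw-slate 2.0 pitch -0.0 tilt -6.6
cm [ 0.26  0.03 -0.2 ] deg [ 0.  -1.4  0.1]
```

View pics/scene4.png

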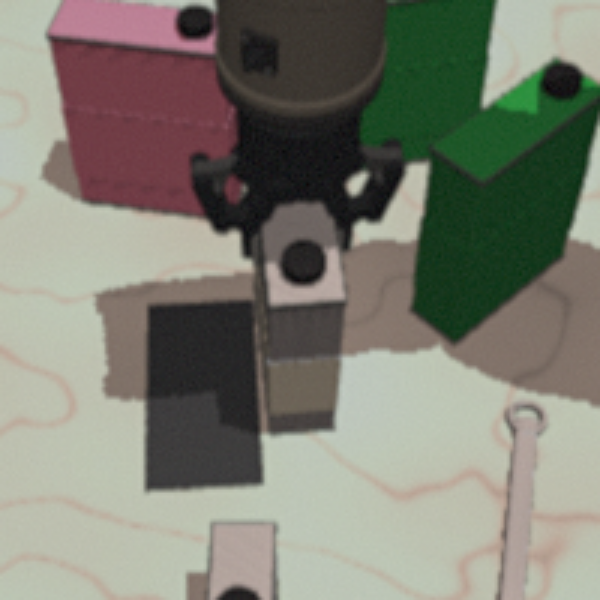

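```bash
python3 - <<'E'
from plan import *
L=(-.0768,.0452)
rows([target("L",L,2,-7.5)]+[target("L",L,a,-7.5) for a in range(5,34,3)]); feet(np.array([0,0,0.]),R.identity())
E
```

```text
cm [ 0.24  0.01 -0.15] deg [ 0.  -0.9 -0. ]
cm [ 0.01  0.27 -0.  ] deg [-0.4  0.  -3. ]
cm [ 0.01  0.27 -0.  ] deg [-0.4  0.  -3. ]
cm [ 0.01  0.27 -0.  ] deg [-0.4  0.  -3. ]
cm [ 0.01  0.27 -0.  ] deg [-0.4  0.  -3. ]
cm [ 0.01  0.27 -0.  ] deg [-0.4  0.  -3. ]
cm [ 0.01  0.27 -0.  ] deg [-0.4  0.  -3. ]
cm [ 0.01  0.27 -0.  ] deg [-0.4  0.  -3. ]
cm [ 0.01  0.27 -0.  ] deg [-0.4  0.  -3. ]
cm [ 0.01  0.27 -0.  ] deg [-0.4  0.  -3. ]
cm [ 0.01  0.27 -0.  ] deg [-0.4  0.  -3. ]
L slate xy [-0.5571  0.2716] z 0.0
R slate xy [-0.58    0.1335] z 0.0
yaw-slate -9.4 pitch 0.0 tilt 0.0
```

Request:
{"op": "step_arm", "data": {
  "commands": [
    {"x": 0.24, "y": 0, "z": -0.13, "rx": 0, "ry": -0.9, "rz": 0, "jaw": 4},
    {"x": 0, "y": 0.27, "z": 0, "rx": -0.4, "ry": 0, "rz": -3, "jaw": 4},
    {"x": 0, "y": 0.27, "z": 0, "rx": -0.4, "ry": 0, "rz": -3, "jaw": 4},
    {"x": 0, "y": 0.27, "z": 0, "rx": -0.4, "ry": 0, "rz": -3, "jaw": 4},
    {"x": 0, "y": 0.27, "z": 0, "rx": -0.4, "ry": 0, "rz": -3, "jaw": 4},
    {"x": 0, "y": 0.27, "z": 0, "rx": -0.4, "ry": 0, "rz": -3, "jaw": 4},
    {"x": 0, "y": 0, "z": 0, "rx": 0, "ry": 0, "rz": 0, "jaw": 4},
    {"x": 0, "y": 0, "z": 0, "rx": 0, "ry": 0, "rz": 0, "jaw": 4}
  ]
}}

```text
time_s: 7.55
position: [0.5339, -0.1203, 0.1498]
tool_rot: [1.579, 2.577, -0.109]
contact_force: [0.8, 1.1, -1.9]
gripper_width: 0.579
```

```bash
python3 - <<'E'
from plan import *
st(); feet(*canpose())
L=(-.0768,.0452)
rows([target("L",L,16,-7.5)]+[target("L",L,a,-7.5) for a in range(19,35,3)])
im=env.grab_frame("scene")[:,:,::-1]; cv2.imwrite("pics/scene5.png",cv2.resize(im[90:290,220:420],None,fx=3,fy=3))
E
```

```text
7.55 [ 0.5339 -0.1203  0.1498] j [ 0.54  0.33 -0.6   2.01  0.42  0.84  0.16] F [ 0.8  1.1 -1.9] w 0.579
L slate xy [-0.0781  0.0455] z -0.0005
R slate xy [-0.0365 -0.0869] z 0.018
yaw-slate 17.4 pitch 0.2 tilt -7.6
cm [-0.1  -0.06 -0.03] deg [0.  0.1 1.4]
cm [ 0.01  0.27 -0.  ] deg [-0.4  0.  -3. ]
cm [ 0.01  0.27 -0.  ] deg [-0.4  0.  -3. ]
cm [ 0.01  0.27 -0.  ] deg [-0.4  0.  -3. ]
cm [ 0.01  0.27 -0.  ] deg [-0.4  0.  -3. ]
cm [ 0.01  0.27 -0.  ] deg [-0.4  0.  -3. ]
cm [ 0.01  0.27 -0.  ] deg [-0.4  0.  -3. ]
```

View pics/scene5.png

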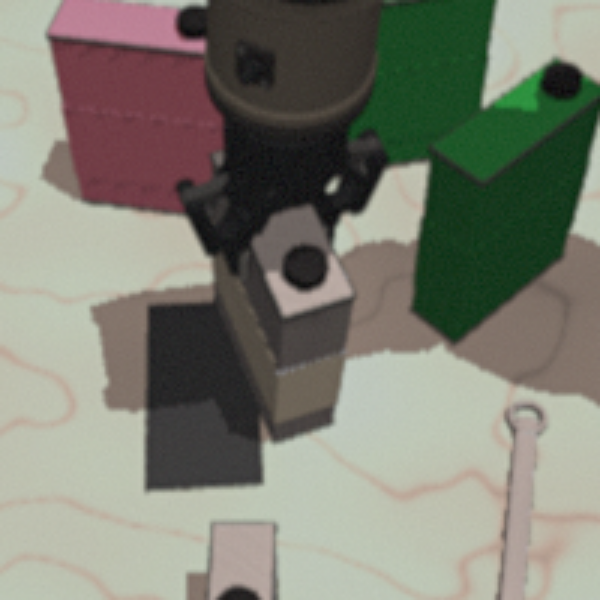

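Request:
{"op": "step_arm", "data": {
  "commands": [
    {"x": 0, "y": 0.28, "z": -0.02, "rx": -0.4, "ry": 0, "rz": -3, "jaw": 4},
    {"x": 0, "y": 0.28, "z": 0, "rx": -0.4, "ry": 0, "rz": -3, "jaw": 4},
    {"x": 0, "y": 0.28, "z": 0, "rx": -0.4, "ry": 0, "rz": -3, "jaw": 4},
    {"x": 0, "y": 0.28, "z": 0, "rx": -0.4, "ry": 0, "rz": -3, "jaw": 4},
    {"x": 0, "y": 0.28, "z": 0, "rx": -0.4, "ry": 0, "rz": -3, "jaw": 4},
    {"x": 0, "y": 0, "z": 0, "rx": 0, "ry": 0, "rz": 0, "jaw": 4},
    {"x": 0, "y": 0, "z": 0, "rx": 0, "ry": 0, "rz": 0, "jaw": 4},
    {"x": 0, "y": 0, "z": 0, "rx": 0, "ry": 0, "rz": 0, "jaw": 4}
  ]
}}

```text
time_s: 8.4
position: [0.5447, -0.1127, 0.1497]
tool_rot: [1.227, 2.756, -0.088]
contact_force: [0.2, 0.5, -1.5]
gripper_width: 0.574
```

```bash
python3 - <<'E'
from plan import *
st(); feet(*canpose())
L=(-.0765,.0455)
rows([target("L",L,34,-7.6)]+[target("L",L,34,-a) for a in range(6,-1,-1)])
im=env.grab_frame("scene")[:,:,::-1]; cv2.imwrite("pics/scene6.png",cv2.resize(im[90:290,220:420],None,fx=3,fy=3))
E
```

```text
8.4 [ 0.5447 -0.1127  0.1497] j [ 0.58  0.34 -0.65  2.    0.43  0.83  0.41] F [ 0.2  0.5 -1.5] w 0.574
L slate xy [-0.0787  0.045 ] z -0.0006
R slate xy [-0.0043 -0.0721] z 0.0179
yaw-slate 32.4 pitch 0.3 tilt -7.6
cm [-0.08  0.27 -0.05] deg [-0.6 -0.  -1.6]
cm [-0.39 -0.    0.21] deg [-0.   1.6  0. ]
cm [-0.25 -0.    0.13] deg [-0.  1.  0.]
cm [-0.25 -0.    0.13] deg [-0.  1.  0.]
cm [-0.25 -0.    0.13] deg [-0.  1.  0.]
cm [-0.25 -0.    0.13] deg [-0.  1.  0.]
cm [-0.25 -0.    0.13] deg [-0.  1.  0.]
cm [-0.25 -0.    0.13] deg [-0.  1.  0.]
```

View pics/scene6.png

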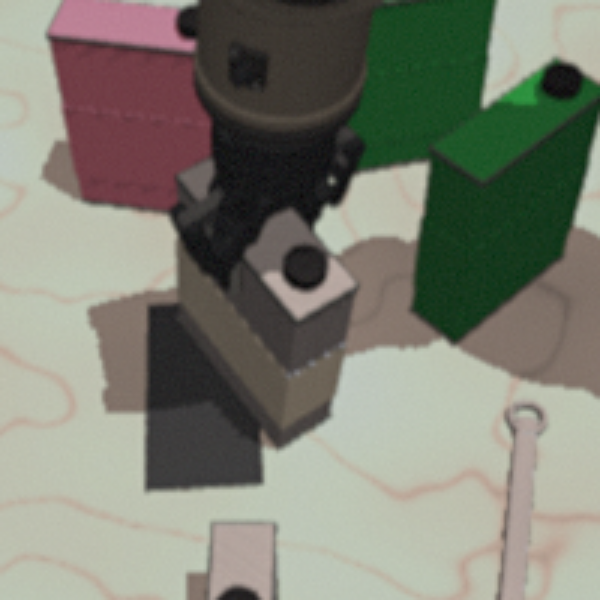

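Request:
{"op": "step_arm", "data": {
  "commands": [
    {"x": 0, "y": 0.2, "z": 0, "rx": -0.3, "ry": 0, "rz": -1.4, "jaw": 4},
    {"x": -0.27, "y": 0, "z": 0.14, "rx": 0, "ry": 1.1, "rz": 0, "jaw": 4},
    {"x": -0.27, "y": 0, "z": 0.14, "rx": 0, "ry": 1.1, "rz": 0, "jaw": 4},
    {"x": -0.27, "y": 0, "z": 0.14, "rx": 0, "ry": 1.1, "rz": 0, "jaw": 4},
    {"x": -0.27, "y": 0, "z": 0.14, "rx": 0, "ry": 1.1, "rz": 0, "jaw": 4},
    {"x": -0.27, "y": 0, "z": 0.14, "rx": 0, "ry": 1.1, "rz": 0, "jaw": 4},
    {"x": 0, "y": 0, "z": 0, "rx": 0, "ry": 0, "rz": 0, "jaw": 4},
    {"x": 0, "y": 0, "z": 0, "rx": 0, "ry": 0, "rz": 0, "jaw": 4}
  ]
}}

```text
time_s: 9.25
position: [0.5568, -0.1236, 0.1433]
tool_rot: [1.233, 2.859, -0.021]
contact_force: [-1.2, 0.8, 3.2]
gripper_width: 0.577
```

```bash
python3 - <<'E'
from plan import *
st(); feet(*canpose())
L=(-.077,.0455)
rows([target("L",L,34,-a) for a in range(1,-1,-1)])
E
```

```text
9.25 [ 0.5568 -0.1236  0.1433] j [ 0.63  0.42 -0.67  1.91  0.36  0.91  0.54] F [-1.2  0.8  3.2] w 0.577
L slate xy [-0.078   0.0447] z -0.0007
R slate xy [-0.0002 -0.0716] z 0.003
yaw-slate 33.8 pitch 0.3 tilt -1.5
cm [-0.11  0.08 -0.01] deg [-0.3  0.5 -0.2]
cm [-0.25 -0.    0.13] deg [-0.  1.  0.]
```

Request:
{"op": "step_arm", "data": {
  "commands": [
    {"x": -0.18, "y": 0.03, "z": 0.05, "rx": -0.3, "ry": 0.8, "rz": 0, "jaw": 4},
    {"x": -0.18, "y": 0, "z": 0.05, "rx": 0, "ry": 0.7, "rz": 0, "jaw": 4},
    {"x": 0, "y": 0, "z": 0, "rx": 0, "ry": 0, "rz": 0, "jaw": 4},
    {"x": 0, "y": 0, "z": 0, "rx": 0, "ry": 0, "rz": 0, "jaw": 4},
    {"x": 0, "y": 0, "z": 0, "rx": 0, "ry": 0, "rz": 0, "jaw": 4},
    {"x": 0, "y": 0, "z": 0, "rx": 0, "ry": 0, "rz": 0, "jaw": 4},
    {"x": 0, "y": 0, "z": 0, "rx": 0, "ry": 0, "rz": 0, "jaw": 4},
    {"x": 0, "y": 0, "z": 0, "rx": 0, "ry": 0, "rz": 0, "jaw": 4}
  ]
}}

```text
time_s: 10.05
position: [0.559, -0.1256, 0.1422]
tool_rot: [1.241, 2.882, 0.003]
contact_force: [-0.4, 0.4, -1.0]
gripper_width: 0.577
```

```bash
python3 - <<'E'
from plan import *
st(); feet(*canpose())
im=env.grab_frame("scene")[:,:,::-1]; cv2.imwrite("pics/scene7.png",cv2.resize(im[90:290,220:420],None,fx=4,fy=4)[:600])
P,Rc=canpose(); print(proj("scene",[P+Rc.apply(v) for v in ([.025,.07,0],[-.025,.07,0],[.025,-.07,0],[.025,.07,.19],[-.025,.07,.19],[0,.044,.204])]).round(1)*4-[880,360])
E
```

```text
10.05 [ 0.559  -0.1256  0.1422] j [ 0.65  0.44 -0.68  1.89  0.34  0.93  0.57] F [-0.4  0.4 -1. ] w 0.577
L slate xy [-0.078  0.046] z 0.0002
R slate xy [-0.     -0.0703] z -0.0001
yaw-slate 33.9 pitch 0.0 tilt 0.1
[[372.4 599.6]
 [440.4 555.6]
 [237.2 446.4]
 [366.8 392. ]
 [448.  344. ]
 [375.2 317.2]]
```

View pics/scene7.png

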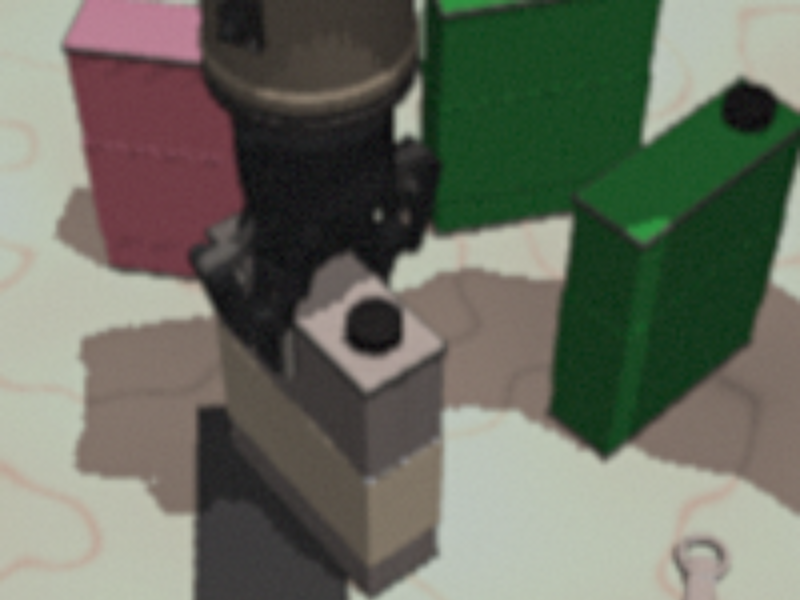

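The can is flat and turned. The predicted corners (372,600) and (440,556) match the picture, so the grasp is still rigid. Next I'll tip it onto the right edge.

```bash
python3 - <<'E'
from plan import *
Rf=(0,-.0703)
rows([target("R",Rf,33.9,a) for a in (1.1,2.2,8)]+[target("R",Rf,a,8) for a in (30.9,27.9,3,0)])
E
```

```text
cm [-0.25 -0.01 -0.13] deg [-0.  1. -0.]
cm [-0.27 -0.   -0.13] deg [-0.   1.1  0. ]
cm [-1.47 -0.   -0.62] deg [-0.   5.8  0. ]
cm [-0.01  0.25 -0.  ] deg [-0.4 -0.   3. ]
cm [-0.01  0.25 -0.  ] deg [-0.4 -0.   3. ]
cm [-0.49  2.04 -0.06] deg [-3.4 -0.1 24.7]
cm [-0.01  0.25 -0.  ] deg [-0.4 -0.   3. ]
```

Request:
{"op": "step_arm", "data": {
  "commands": [
    {"x": -0.29, "y": 0, "z": -0.13, "rx": 0, "ry": 1.15, "rz": 0, "jaw": 4},
    {"x": -0.29, "y": 0, "z": -0.13, "rx": 0, "ry": 1.15, "rz": 0, "jaw": 4},
    {"x": -0.29, "y": 0, "z": -0.13, "rx": 0, "ry": 1.15, "rz": 0, "jaw": 4},
    {"x": -0.29, "y": 0, "z": -0.13, "rx": 0, "ry": 1.15, "rz": 0, "jaw": 4},
    {"x": -0.29, "y": 0, "z": -0.13, "rx": 0, "ry": 1.15, "rz": 0, "jaw": 4},
    {"x": -0.29, "y": 0, "z": -0.12, "rx": 0, "ry": 1.15, "rz": 0, "jaw": 4},
    {"x": 0, "y": 0, "z": 0, "rx": 0, "ry": 0, "rz": 0, "jaw": 4},
    {"x": 0, "y": 0, "z": 0, "rx": 0, "ry": 0, "rz": 0, "jaw": 4}
  ]
}}

```text
time_s: 10.9
position: [0.5727, -0.14, 0.1501]
tool_rot: [-1.195, -2.774, -0.084]
contact_force: [-3.6, 2.4, 3.4]
gripper_width: 0.576
```

```bash
python3 - <<'E'
from plan import *
st(); feet(*canpose())
rows([target("R",(0,-.0703),33.9,7.5)])
im=env.grab_frame("scene")[:,:,::-1]; cv2.imwrite("pics/scene8.png",cv2.resize(im[90:240,220:420],None,fx=4,fy=4))
E
```

```text
10.9 [ 0.5727 -0.14    0.1501] j [ 0.69  0.52 -0.69  1.76  0.26  1.08  0.68] F [-3.6  2.4  3.4] w 0.576
L slate xy [-0.077   0.0449] z 0.0189
R slate xy [ 0.0002 -0.0703] z -0.0001
yaw-slate 33.8 pitch -0.0 tilt 7.8
cm [ 0.1  -0.02  0.03] deg [ 0.  -0.3 -0.1]
```

View pics/scene8.png

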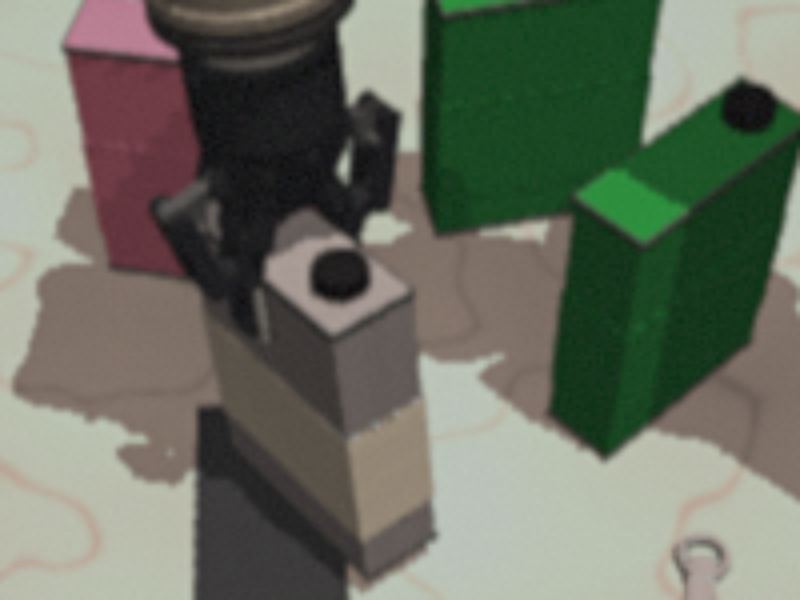

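Request:
{"op": "step_arm", "data": {
  "commands": [
    {"x": 0.03, "y": 0.26, "z": 0, "rx": -0.4, "ry": 0, "rz": 3, "jaw": 4},
    {"x": 0, "y": 0.26, "z": 0, "rx": -0.4, "ry": 0, "rz": 3, "jaw": 4},
    {"x": 0, "y": 0.26, "z": 0, "rx": -0.4, "ry": 0, "rz": 3, "jaw": 4},
    {"x": 0, "y": 0.26, "z": 0, "rx": -0.4, "ry": 0, "rz": 3, "jaw": 4},
    {"x": 0, "y": 0.26, "z": 0, "rx": -0.4, "ry": 0, "rz": 3, "jaw": 4},
    {"x": 0, "y": 0.26, "z": 0, "rx": -0.4, "ry": 0, "rz": 3, "jaw": 4},
    {"x": 0, "y": 0, "z": 0, "rx": 0, "ry": 0, "rz": 0, "jaw": 4},
    {"x": 0, "y": 0, "z": 0, "rx": 0, "ry": 0, "rz": 0, "jaw": 4}
  ]
}}

```text
time_s: 11.75
position: [0.5876, -0.1332, 0.1499]
tool_rot: [-1.639, -2.555, -0.114]
contact_force: [-2.4, 1.4, 0.4]
gripper_width: 0.576
```

```bash
python3 - <<'E'
from plan import *
st(); feet(*canpose())
rows([target("R",(0,-.0703),a,7.7) for a in (14,0)])
im=env.grab_frame("scene")[:,:,::-1]; cv2.imwrite("pics/scene9.png",cv2.resize(im[90:240,220:420],None,fx=4,fy=4))
E
```

```text
11.75 [ 0.5876 -0.1332  0.1499] j [ 0.65  0.51 -0.62  1.76  0.2   1.03  0.4 ] F [-2.4  1.4  0.4] w 0.576
L slate xy [-0.0342  0.0611] z 0.0184
R slate xy [ 0.0019 -0.0728] z -0.0002
yaw-slate 15.1 pitch -0.2 tilt 7.6
cm [0.27 0.02 0.01] deg [0.  0.1 1.1]
cm [-0.17  1.19 -0.02] deg [-1.8 -0.1 13.9]
```

View pics/scene9.png

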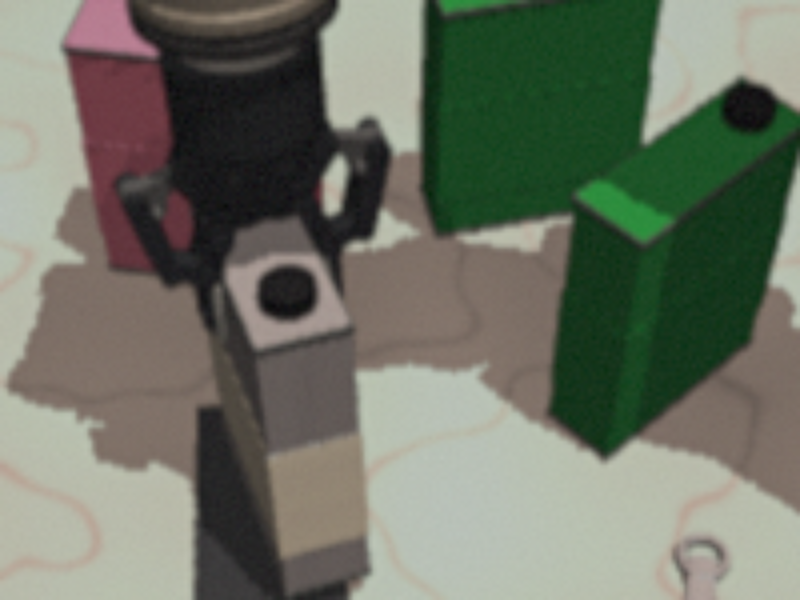

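Request:
{"op": "step_arm", "data": {
  "commands": [
    {"x": 0.03, "y": 0.24, "z": 0, "rx": -0.4, "ry": 0, "rz": 3, "jaw": 4},
    {"x": 0.03, "y": 0.24, "z": 0, "rx": -0.4, "ry": 0, "rz": 3, "jaw": 4},
    {"x": 0.03, "y": 0.24, "z": 0, "rx": -0.4, "ry": 0, "rz": 3, "jaw": 4},
    {"x": 0.03, "y": 0.24, "z": 0, "rx": -0.4, "ry": 0, "rz": 3, "jaw": 4},
    {"x": 0.03, "y": 0.24, "z": 0, "rx": -0.4, "ry": 0, "rz": 2.5, "jaw": 4},
    {"x": 0, "y": 0, "z": 0, "rx": 0, "ry": 0, "rz": 0, "jaw": 4},
    {"x": 0, "y": 0, "z": 0, "rx": 0, "ry": 0, "rz": 0, "jaw": 4},
    {"x": 0, "y": 0, "z": 0, "rx": 0, "ry": 0, "rz": 0, "jaw": 4}
  ]
}}

```text
time_s: 12.6
position: [0.5994, -0.1307, 0.1497]
tool_rot: [-1.958, -2.337, -0.137]
contact_force: [-1.3, -0.2, -0.3]
gripper_width: 0.577
```

```bash
python3 - <<'E'
from plan import *
st(); feet(*canpose())
rows([target("R",(0,-.0703),a,b) for a,b in ((0,7.6),(0,6.6),(0,0))])
im=env.grab_frame("scene")[:,:,::-1]; cv2.imwrite("pics/scene10.png",cv2.resize(im[90:240,220:420],None,fx=4,fy=4))
E
```

```text
12.6 [ 0.5994 -0.1307  0.1497] j [ 0.61  0.49 -0.57  1.76  0.16  0.98  0.18] F [-1.3 -0.2 -0.3] w 0.577
L slate xy [0.0008 0.0646] z 0.0181
R slate xy [ 0.0021 -0.0741] z -0.0002
yaw-slate 0.5 pitch -0.4 tilt 7.5
cm [ 0.37 -0.05  0.02] deg [0.4 0.1 0.6]
cm [0.25 0.   0.12] deg [ 0. -1. -0.]
cm [1.59 0.   0.88] deg [ 0.  -6.6 -0. ]
```

View pics/scene10.png

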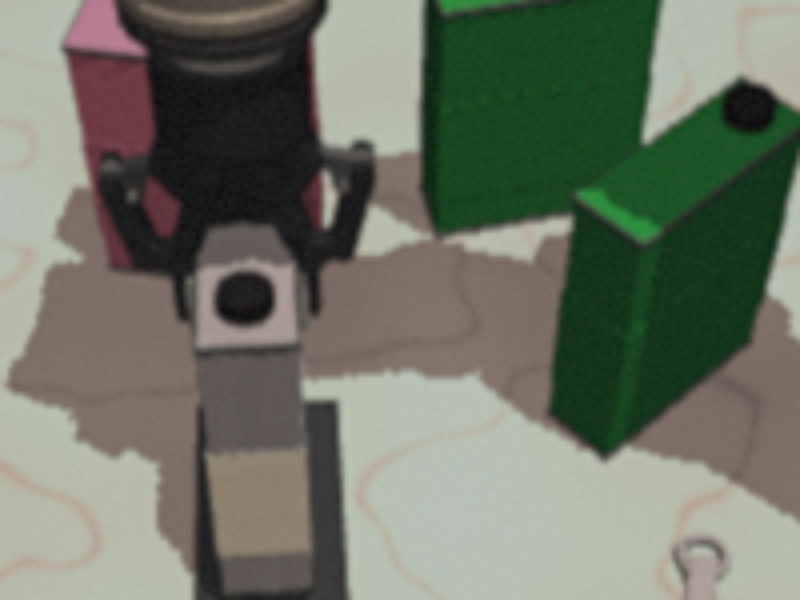

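Request:
{"op": "step_arm", "data": {
  "commands": [
    {"x": 0.29, "y": -0.05, "z": 0.13, "rx": 0.4, "ry": -1, "rz": 0.4, "jaw": 4},
    {"x": 0.29, "y": 0, "z": 0.13, "rx": 0, "ry": -1, "rz": 0, "jaw": 4},
    {"x": 0.29, "y": 0, "z": 0.13, "rx": 0, "ry": -1, "rz": 0, "jaw": 4},
    {"x": 0.29, "y": 0, "z": 0.13, "rx": 0, "ry": -1, "rz": 0, "jaw": 4},
    {"x": 0.29, "y": 0, "z": 0.13, "rx": 0, "ry": -1, "rz": 0, "jaw": 4},
    {"x": 0.29, "y": 0, "z": 0.13, "rx": 0, "ry": -1, "rz": 0, "jaw": 4},
    {"x": 0, "y": 0, "z": 0, "rx": 0, "ry": 0, "rz": 0, "jaw": 4},
    {"x": 0, "y": 0, "z": 0, "rx": 0, "ry": 0, "rz": 0, "jaw": 4}
  ]
}}

```text
time_s: 13.45
position: [0.5956, -0.1113, 0.1427]
tool_rot: [-2.018, -2.399, -0.015]
contact_force: [0.5, -2.3, -3.4]
gripper_width: 0.573
```

```bash
python3 - <<'E'
from plan import *
st(); feet(*canpose())
rows([target("R",(0,-.0703),0,0)])
E
```

```text
13.45 [ 0.5956 -0.1113  0.1427] j [ 0.5   0.46 -0.53  1.82  0.27  0.94  0.02] F [ 0.5 -2.3 -3.4] w 0.573
L slate xy [-0.0003  0.0686] z 0.0017
R slate xy [ 0.0004 -0.0714] z -0.0005
yaw-slate 0.3 pitch 0.0 tilt 0.9
cm [ 0.33 -0.    0.06] deg [-0.  -0.9  0.3]
```

Request:
{"op": "step_arm", "data": {
  "commands": [
    {"x": 0.18, "y": 0, "z": 0.03, "rx": 0, "ry": -0.5, "rz": 0.2, "jaw": 4},
    {"x": 0.12, "y": 0, "z": 0.02, "rx": 0, "ry": -0.4, "rz": 0, "jaw": 4},
    {"x": 0, "y": 0, "z": 0, "rx": 0, "ry": 0, "rz": 0, "jaw": 4},
    {"x": 0, "y": 0, "z": 0, "rx": 0, "ry": 0, "rz": 0, "jaw": 4},
    {"x": 0, "y": 0, "z": 0, "rx": 0, "ry": 0, "rz": 0, "jaw": 4},
    {"x": 0, "y": 0, "z": 0, "rx": 0, "ry": 0, "rz": 0, "jaw": 4},
    {"x": 0, "y": 0, "z": 0, "rx": 0, "ry": 0, "rz": 0, "jaw": 4},
    {"x": 0, "y": 0, "z": 0, "rx": 0, "ry": 0, "rz": 0, "jaw": 4}
  ]
}}

```text
time_s: 14.25
position: [0.5951, -0.1093, 0.1422]
tool_rot: [2.026, 2.393, -0.002]
contact_force: [0.4, -2.9, 0.4]
gripper_width: 0.571
```

```bash
python3 - <<'E'
from plan import *
st(); feet(*canpose())
im=env.grab_frame("scene")[:,:,::-1]; cv2.imwrite("pics/scene11.png",cv2.resize(im[110:270,220:400],None,fx=3.6,fy=3.6))
E
```

```text
14.25 [ 0.5951 -0.1093  0.1422] j [ 0.48  0.45 -0.53  1.83  0.28  0.93 -0.  ] F [ 0.4 -2.9  0.4] w 0.571
L slate xy [-0.      0.0684] z 0.0
R slate xy [-0.0002 -0.0716] z 0.0001
yaw-slate -0.1 pitch 0.0 tilt -0.0
```

View pics/scene11.png

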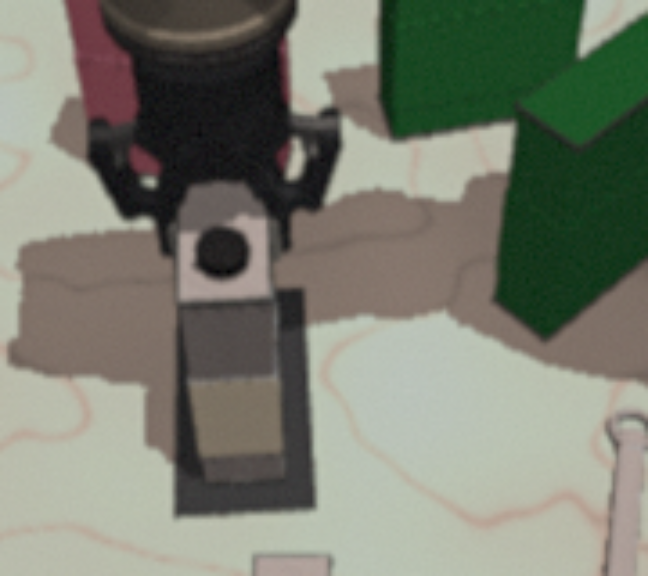

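The can is flat, with slate margins of about 28 px on both sides at row 480. I'll open the jaws and back straight up.

Request:
{"op": "step_arm", "data": {
  "commands": [
    {"x": 0, "y": 0, "z": 0, "rx": 0, "ry": 0, "rz": 0, "jaw": 5.6},
    {"x": 0, "y": 0, "z": 0, "rx": 0, "ry": 0, "rz": 0, "jaw": 6.5},
    {"x": 0, "y": 0, "z": 0, "rx": 0, "ry": 0, "rz": 0, "jaw": 7.5},
    {"x": 0, "y": 0, "z": 0, "rx": 0, "ry": 0, "rz": 0, "jaw": 8.5},
    {"x": 0, "y": 0, "z": 0, "rx": 0, "ry": 0, "rz": 0, "jaw": 8.5},
    {"x": 0, "y": 0, "z": 0, "rx": 0, "ry": 0, "rz": 0, "jaw": 8.5},
    {"x": 0, "y": 0, "z": -0.5, "rx": 0, "ry": 0, "rz": 0, "jaw": 8.5},
    {"x": 0, "y": 0, "z": -1, "rx": 0, "ry": 0, "rz": 0, "jaw": 8.5}
  ]
}}

```text
time_s: 15.1
position: [0.5947, -0.1076, 0.1572]
tool_rot: [2.026, 2.396, -0.0]
contact_force: [-0.2, -0.3, 0.4]
gripper_width: 0.993
```

Request:
{"op": "step_arm", "data": {
  "commands": [
    {"x": 0, "y": 0, "z": -1.5, "rx": 0, "ry": 0, "rz": 0, "jaw": 8.5},
    {"x": 0, "y": 0, "z": -2, "rx": 0, "ry": 0, "rz": 0, "jaw": 8.5},
    {"x": 0, "y": 0, "z": -2, "rx": 0, "ry": 0, "rz": 0, "jaw": 8.5},
    {"x": 0, "y": 0, "z": -2, "rx": 0, "ry": 0, "rz": 0, "jaw": 8.5},
    {"x": 0, "y": 0, "z": -2, "rx": 0, "ry": 0, "rz": 0, "jaw": 8.5},
    {"x": 0, "y": 0, "z": -2, "rx": 0, "ry": 0, "rz": 0, "jaw": 8.5},
    {"x": 0, "y": 0, "z": -2, "rx": 0, "ry": 0, "rz": 0, "jaw": 8.5},
    {"x": 0, "y": 0, "z": -2, "rx": 0, "ry": 0, "rz": 0, "jaw": 8.5}
  ]
}}

```text
time_s: 15.9
position: [0.5937, -0.1062, 0.328]
tool_rot: [2.022, 2.394, 0.004]
contact_force: [-0.5, -1.0, 0.3]
gripper_width: 0.995
```

Request:
{"op": "step_arm", "data": {
  "commands": [
    {"x": -2, "y": -2, "z": -1, "rx": 0, "ry": 0, "rz": 0, "jaw": 8.5},
    {"x": -4, "y": -2, "z": 0, "rx": 0, "ry": 0, "rz": 0, "jaw": 8.5},
    {"x": -4, "y": -2, "z": 0, "rx": 0, "ry": 0, "rz": 0, "jaw": 8.5},
    {"x": -4, "y": -2, "z": 0, "rx": 0, "ry": 0, "rz": 0, "jaw": 8.5},
    {"x": -4, "y": -1, "z": 0, "rx": 0, "ry": 0, "rz": 0, "jaw": 8.5},
    {"x": -4, "y": 0, "z": 0, "rx": 0, "ry": 0, "rz": 0, "jaw": 8.5},
    {"x": -4, "y": 0, "z": 0, "rx": 0, "ry": 0, "rz": 0, "jaw": 8.5},
    {"x": 0, "y": 0, "z": 0, "rx": 0, "ry": 0, "rz": 0, "jaw": 8.5}
  ]
}}

```text
time_s: 16.7
position: [0.5477, -0.3846, 0.3571]
tool_rot: [2.004, 2.388, 0.012]
contact_force: [-1.0, 0.2, -1.2]
gripper_width: 0.995
```

```bash
python3 - <<'E'
from plan import *
st()
im=env.grab_frame("top")[:,:,::-1]; cv2.imwrite("pics/top12.png",cv2.resize(im[120:230,265:405],None,fx=5,fy=5,interpolation=cv2.INTER_NEAREST))
im=env.grab_frame("scene")[:,:,::-1]; cv2.imwrite("pics/scene12.png",cv2.resize(im[110:270,220:400],None,fx=3.6,fy=3.6))
E
```

```text
16.7 [ 0.5477 -0.3846  0.3571] j [ 0.83  0.36 -0.43  1.45  0.15  1.34  0.57] F [-1.   0.2 -1.2] w 0.995
```

View pics/top12.png

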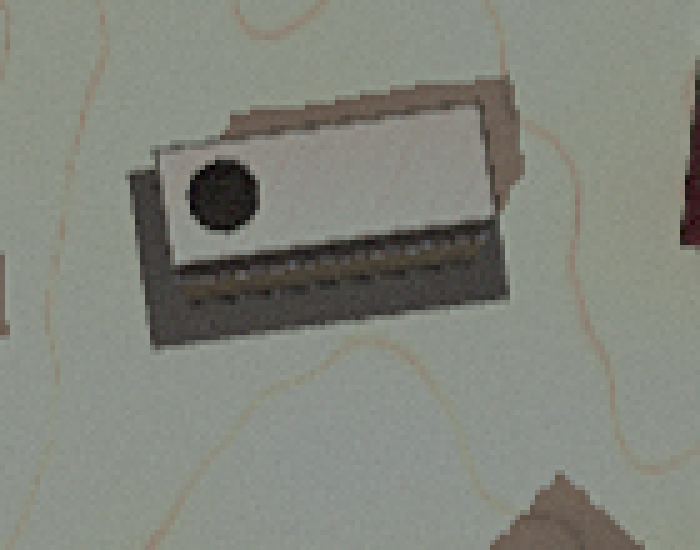

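View pics/scene12.png

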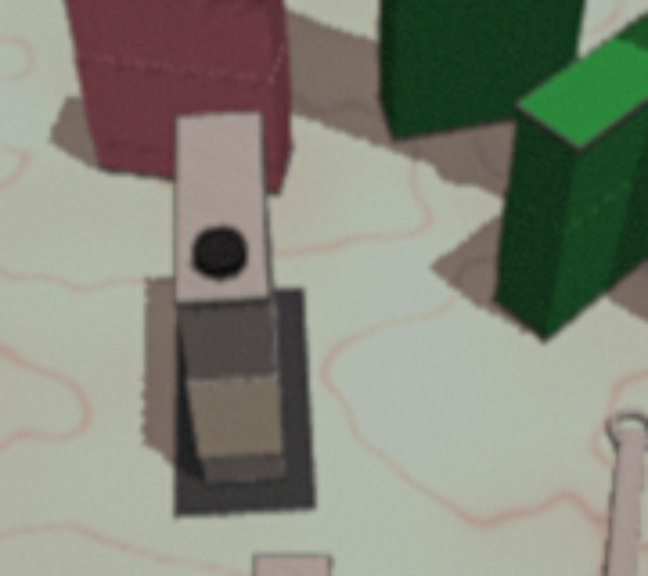

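Standing free. I'll measure it once more from the top-face corners, (157,150), (481,105), (495,218), (172,263).

```bash
python3 - <<'E'
from plan import *
f=lambda a:np.array(a,float)/5-0.5+[265,120]
T=cast("top",f([(157,150),(481,105),(495,218),(172,263)]),.19); c=T.mean(0); y=T[0]+T[3]-T[1]-T[2]
S=cast("top",f([(130,172),(155,347),(508,297)]),0); print("slate now",(S[0]+S[2])/2)
d=R.from_euler("z",-PS).apply(c-[*SC,.19]); print("can off slate (top)",d[:2],"yaw err",np.degrees(np.arctan2(-y[0],y[1])-PS))
g=lambda a:np.array(a,float)/3.6-0.5+[220,110]
T=cast("scene",g([(177,118),(262,112),(272,298),(177,302)]),.19); B=cast("scene",g([(206,481),(284,475)]),0); S=cast("scene",g([(176,517),(315,507)]),0)
r=R.from_euler("z",-PS); print("scene: top",r.apply(T.mean(0)-[*SC,0]),"bottom-left edge mid",r.apply(B.mean(0)-S.mean(0)))
env.finish_job()
E
```

```text
slate now [ 0.59308423 -0.1062704   0.        ]
can off slate (top) [-0.00059716 -0.00116226] yaw err 0.1736730995775228
scene: top [ 0.00159877 -0.00225763  0.19      ] bottom-left edge mid [ 2.15835225e-05 -2.49078679e-02  0.00000000e+00]
the job is handed in; nothing more can be done
```

I walked the taller steel can onto the slate and handed the job in at about 16.8 s. No verdict is reported, so success rests on the checks below.

- **Left-edge step:** I tipped it about 7.6° on its left edge. The right foot came up 18 mm, swung about 32° forward over the slate's middle line, and was set down flat.
- **Right-edge step:** I tipped it about 7.8° on its right edge. The left foot came up 18 mm and swung level with the right one, then I set it down, opened the jaws and moved the arm clear. The planted foot stayed within 1 mm of the surface in every reading.
- **Top camera:** the can's centre is within 1–2 mm of the slate's centre along both axes, and its angle is off by 0.2°.
- **Scene camera:** it agrees to about 2 mm. It also shows the can upright with its left bottom edge 25 mm in from the slate's left edge, where a perfectly centred can would be 20 mm. That gap includes corner-picking error, and even 5 mm off is within the 20 mm allowed.

The two cameras disagreed by about 5 mm on where the slate lies in x, so I used a value between them. No check failed.

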